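# Click the band saw's speed wheel back to its mark

## Robot

A 6-joint arm with a two-finger parallel gripper is mounted at the origin on the work surface. World frame = base frame: x ahead of the robot, y to its left, z up, the work surface at z = 0. Lengths are in mm, angles in degrees, forces in N, time in s.
With the tool pointing down it reaches from about 350 to 850 mm from the base axis. Payload 8.1 kg.
Tool frame: the origin (TCP) lies midway between the tips of the shut fingers; the grasp point (between the pads) lies 19 mm behind it; x points along the fingers, y is the direction in which the jaws open and shut, and the axes are right-handed (so a half turn about x gives the same grasp; the last joint's range is limited). The gripper opens to 85 mm and grips with 20 to 120 N. Pads are 22 mm wide; open, the fingers measure 114 mm over their backs; the gripper's body (76 mm by 85 mm) begins 54 mm behind the grasp point. The pads swing forward as they close: fully open they stand 13 mm farther back than shut.
Start: joints at [71.253, 7.471, 85.268, -0, 87.261, -4.893], TCP at [143.648, 582.555, 205.492] pointing down, gripper open.
Joint ranges: [-169.43, 169.43], [-51.17, 129.36], [1.28, 143.12], [-76.62, 256.62], [0, 156.53], [-152.29, 152.29]. Speed limits (degrees/s): [136.94, 136.94, 159.86, 180, 180, 180].

## Interface

Orientations are given as [roll, pitch, yaw] about the fixed x, y, z axes, in that order (R = Rz(yaw) Ry(pitch) Rx(roll)).
In Python, from bench import r gives the robot as it stands.
- The arm moves only by the tool move_arm, never from a script. Its argument "deltas" is a list of rows, each a list of 2 entries, a list of its own where there are three numbers: the shift along the tool's x, y, z in mm, then the turn about the tool's x in degrees. A call has 1 to 12 rows; each row is the pose to reach, as a shift and turn from the pose measured when the call began, along the tool's axes at that moment; what a row does not reach only later rows make up. A row lasts 1/8 s, in which the tool goes at most 62.5 mm and 10.7 degrees, less where a joint would pass 70% of its speed; a pose out of reach is approached as far as the arm can. A call with a gripper value outside its range is refused whole. "jaw" is the opening, from -1 (shut) to 1 (fully open), set as the call begins (left out, the last holds). The fingers move at their own pace and stop on an object; "squeeze" is the grip in N (left out, the last holds). Time passes only in rows, so rows that repeat a pose let the fingers close. It gives the time, the measured TCP pose, the force and the opening at its end, in the units of the state.
- r.sense(): the state, without advancing time (a new reading comes with each control period).
- r.snapshot(name): name is "scene" or "top" or "wrist"; returns (picture, depth): 480x640x3 uint8, red, green, blue; 480x640 float32, mm along the optical axis (not along the pixel's ray), 0 where there is no reading.
- r.get_calibration(name): a dict with "fovy" (degrees; the focal length in pixels is half the picture's height over the tangent of half this angle, whatever the lens; pixels are square), "cx", "cy" (the principal point, pixels), "position" and "attitude" of the camera in the world; the wrist camera has in their place "tool_from_camera" (4x4, takes a point from camera to tool coordinates, whose origin is the TCP and whose axes are the tool frame's). Camera axes: x right, y down, z forward; pixel columns grow to the right and rows downward; lengths in mm; the calibration is good to about 2 mm. The wrist camera is an equidistant fisheye: a pixel r from the principal point sees the ray r / f radians off the axis. A picture is of the moment at which its call begins: read the wrist's pose just before it. get_calibration takes no time and is no camera call.
- r.hand_in(): hands the job in, once; it reports no verdict.
The state is a dict: "time": time; "joint_pos": joint angles; "qd": joint speeds; "joint_efforts": joint torques, N m; "tool_pos": TCP position; "tcp_rot": TCP orientation; "ft_force": force on the tool from outside, world axes, zero at the start; "wrist_torque": the same for the moment, N m; "finger_gap": finger opening in mm.
Only numpy, scipy, OpenCV 4.12 (cv2) and the standard library are available. Lean on these libraries where they do the work, as an engineer would, in place of code of your own. Each camera call takes 0.05 s, during which the arm holds its last target. There are 200 camera calls.

## Task

The band saw's blade speed is set a few clicks too high for thick steel. With a fingertip, roll the top of the larger, wider thumbwheel towards the robot, click by click, until the white line across its rim is back at the very top, in line with the white marks on either side, and let it go there. Leave the smaller, narrow lamp-dimmer wheel as it is set and the standing socket where it stands.

Things in the scene. Friction and masses are not known exactly. Their poses are not given: they have to be found in the camera images.
- speed_wheel (a joint): Turn (rad) of the wide black knurled wheel, 60 mm across, 24 mm wide. 0: white rim line at the top (wanted); positive: line leans to +x of its box, away from robot. Clicks every 0.349 rad (20 deg, 10.5 mm of rim; 0 is one) hold it; starts 2 to 4 clicks positive. Light: about 1 N at the rim. A fingertip pressed on its top (about 5 N) and drawn to -x lowers it 1 rad per 30 mm. Stops +-1.75.
- speed_wheel_top (a point): Highest point of the wide wheel's rim, 80 mm above the bench; fixed to its box, does not turn. z up, y along the axle, x level across it, away from the robot (yaw within 23 deg). Wheel centre 30 mm below, level with the box top: upper half stands free. Grey box fixed to bench, 120 (x) x 85 x 50 mm high; beside the wheel two bosses, 14 mm below this point, bear white marks.
- lamp_wheel_index (a point): Point on the white rim line of the lamp dimmer's wheel (turns with it): black, knurled, 42 mm across, only 10 mm wide, half out of a similar, smaller grey fixed box (95 x 62 x 50 mm high; rim 71 mm above the bench). Leave as set. The two boxes swap places between starts.
- socket_middle (a point): Middle, half-way up, of a loose steel socket, 28 mm in diameter and 58 mm high, standing on the bench between the two boxes' places. Leave it standing. Beyond lies a loose wrench; a red crate of tools (110 mm high, fixed) is to the robot's left.
Not all that is in view belongs to the job. Leave any blue look-alike of the part that bears speed_wheel alone.

How it is judged (in metres and radians):
On the way:
1. the speed wheel has been rolled to its mark (value of joint speed_wheel between -0.175 and 0.175 rad), for 0.2 s.
At the end, for the whole second after the job is handed in: The speed wheel stands still in the click where its white line is at the top (within half a click, 10 degrees); the lamp-dimmer wheel is as it was set (its line within 6 mm) and the socket stands upright within 20 mm of where it was (all of step 1 and velocity of joint speed_wheel between -0.1 and 0.1 rad/s and distance of lamp_wheel_index from where it was at the start of the episode below 0.006 m and distance of socket_middle from where it was at the start of the episode below 0.02 m and angle between socket_middle's own z axis and vertical below 0.17 rad); the robot touches nothing.
It fails at once if the lamp-dimmer wheel is turned (distance of lamp_wheel_index from where it was at the start of the episode above 0.006 m).
It fails at once if the standing socket is knocked over or shoved away (distance of socket_middle from where it was at the start of the episode above 0.02 m or angle between socket_middle's own z axis and vertical above 0.3 rad).
It fails at once if the speed wheel is turned with the arm or the gripper's body instead of a fingertip (contact force between the arm and speed_wheel above 1 N).
It also fails if it takes over 35 s, if anything falls off the work surface, if the arm or the gripper's body presses on something with over 40 N, if the wrist force passes 120 N, or if a joint passes its speed limit or range.

## Working session

There is one attempt and no reset: what is moved stays moved. The work goes in short steps, Python scripts to look and compute and a tool call to move; the robot and the scene stay as the last step left them, time stands still between calls to the robot, and variables do not carry over. Pictures are saved under pics/ and viewed, about 8 in all and at most 12, crops included, and the job is handed in when it is done.

Besides the shell and the picture viewer there is one more tool, called after ">>>" by a JSON object that holds its "method" and its "body", one argument or row to a line. move_arm: Moves the arm, as the interface text tells. Its arguments: {"type":"object","properties":{"deltas":{"type":"array","items":{"type":"array"}},"jaw":{"type":"number"},"squeeze":{"type":"number"}},"required":["deltas"]}

```bash
mkdir -p pics
python3 - <<'E'
from bench import r
import cv2,numpy as np
s=r.sense();print(s)
for n in("scene","top"):
    p,d=r.snapshot(n);cv2.imwrite(f"pics/{n}0.png",p[:,:,::-1]);np.savez(f"pics/{n}0.npz",p=p,d=d);print(n,r.get_calibration(n))
print(r.get_calibration("wrist"))
E
```

```text
{'time': 0.0, 'joint_pos': array([ 7.12508532e+01,  7.51645516e+00,  8.53317282e+01, -4.59165329e-06,
        8.72615527e+01, -4.89443683e+00]), 'qd': array([-0.03189059,  0.02698757, -0.10991011,  0.02401492,  0.1780511 ,
       -0.09326624]), 'joint_efforts': array([ 4.86638128e-04, -5.69380760e+01, -5.00571620e+01, -2.02973324e-04,
        1.45801215e-02, -9.15550208e-05]), 'tool_pos': array([143.46888373, 581.95676196, 204.40697367]), 'tcp_rot': array([ -94.89204238,   89.89026396, -108.74675211]), 'ft_force': array([-0.5817627 ,  1.32020707, -0.30986347]), 'wrist_torque': array([ 0.01741519, -0.00630996,  0.01555182]), 'finger_gap': 85.2635217216141}
scene {'fovy': 42.88892379011563, 'cx': 320.83263199758295, 'cy': 241.1671493319535, 'position': array([1053.35481188, -696.64434762,  775.28861405]), 'attitude': array([-128.71070117,   -0.36588606,   40.82226205])}
top {'fovy': 52.103051784827784, 'cx': 319.37554998422735, 'cy': 235.61219303291224, 'position': array([342.92341916, -68.02162763, 960.60989586]), 'attitude': array([-170.2324808 ,    1.829163  ,  -90.22362994])}
{'fovy': 65.70646984690485, 'cx': 316.69285225579915, 'cy': 241.6633418310399, 'tool_from_camera': array([[ 8.83147575e-04, -3.06406483e-01,  9.51900356e-01,
        -1.67719887e+02],
       [ 9.99999278e-01,  1.04655262e-03, -5.90898435e-04,
        -4.70241238e-01],
       [-8.15158698e-04,  9.51900190e-01,  3.06407186e-01,
        -7.97645927e+01],
       [ 0.00000000e+00,  0.00000000e+00,  0.00000000e+00,
         1.00000000e+00]])}
```

View pics/scene0.png

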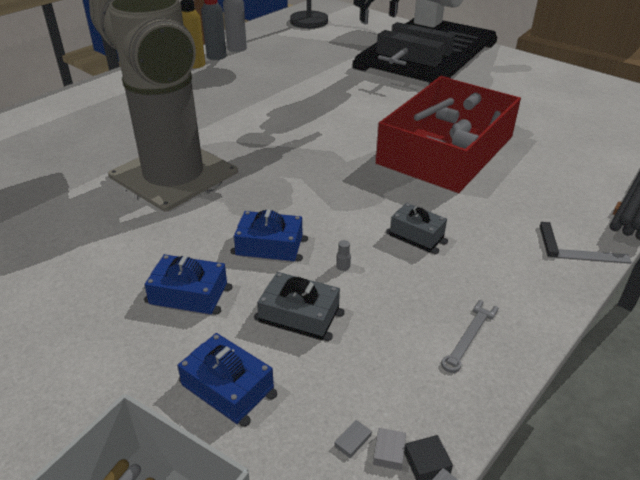

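View pics/top0.png

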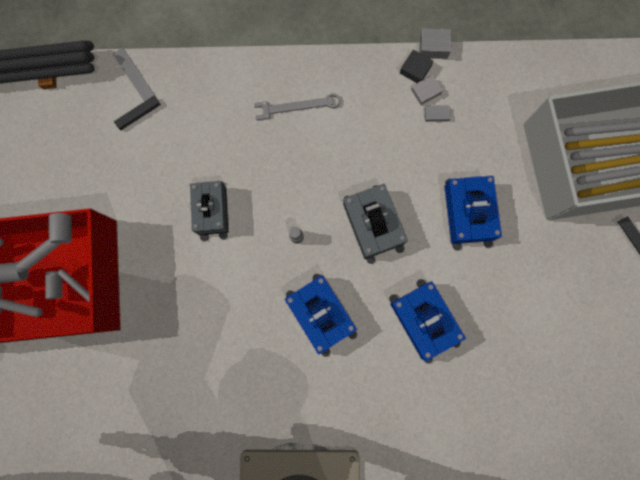

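The scene and top views show the grey speed box at about top (375,220), with the smaller grey dimmer box at (208,208) and the socket at (296,235). The blue look-alikes stay out of it. Next I measure the box.

```bash
cat > h.py <<'E'
import numpy as np,cv2
from scipy.spatial.transform import Rotation as R
from bench import r
def cloud(n,d):
    c=r.get_calibration(n);f=240/np.tan(np.radians(c["fovy"]/2))
    v,u=np.mgrid[:480,:640];A=R.from_euler("xyz",c["attitude"],degrees=True).as_matrix()
    P=np.stack([(u-c["cx"])/f*d,(v-c["cy"])/f*d,d],-1)
    return P@A.T+c["position"]
E
python3 - <<'E'
from h import *
for n in("top","scene"):
    z=np.load(f"pics/{n}0.npz");P=cloud(n,z["d"]);p=z["p"].astype(int)
    print(n,"bench z",np.median(P[...,2][:,200:400][p[:,200:400].min(-1)>140]))
    roi=np.zeros((480,640),bool)
    if n=="top": roi[165:270,335:415]=1; 
    else: roi[265:340,250:350]=1
    blue=p[...,2]-p[...,0]>40
    m=roi&~blue&(P[...,2]>40)&(P[...,2]<60)&(z["d"]>0)
    rc=cv2.minAreaRect(P[m][:,:2].astype(np.float32));print("box",rc,m.sum(),np.median(P[m][:,2]))
    w=roi&~blue&(P[...,2]>68)&(z["d"]>0)
    print("wheel",w.sum(),P[w].max(0),P[w].min(0),P[w].mean(0),cv2.minAreaRect(P[w][:,:2].astype(np.float32)))
    wh=w&(p.min(-1)>150);print("white",P[wh].mean(0) if wh.any() else None,wh.sum())
    roi[:]=0
    if n=="top":
        for nm,(a,b,c,d) in dict(lamp=(175,245,180,235),sock=(220,250,280,312)).items():
            q=P[a:b,c:d];q=q[q[...,2]>45];print(nm,q[q[:,2]>52].mean(0),q.min(0),q.max(0))
p=np.load("pics/top0.npz")["p"][170:270,325:425,::-1];q=np.load("pics/scene0.npz")["p"][255:345,245:345,::-1]
cv2.imwrite("pics/c.png",np.hstack([cv2.resize(x,(400,400),interpolation=2) for x in(p,q)]))
E
```

```text
top bench z 0.8126157096854172
box ((531.1055297851562, -144.87901306152344), (120.355712890625, 85.5268325805664), 20.085493087768555) 2280 50.683345511603534
wheel 366 [ 557.29090159 -124.70564083   85.44433891] [ 504.29006687 -163.73770354   68.09463077] [ 529.86532117 -144.68383096   76.785105  ] ((530.7239379882812, -144.73513793945312), (50.045318603515625, 40.697811126708984), 18.133020401000977)
white None 0
lamp [555.22294039 170.31394635  80.65742946] [342.92341916 -68.02162763  45.01134179] [609.85189073 210.70306055 960.60989586]
sock [499.90276427   3.88428082  90.65167999] [342.92341916 -68.02162763  46.33955296] [517.74688545  17.09452305 960.60989586]
scene bench z 0.40169704292003416
box ((532.5965576171875, -146.16424560546875), (121.90614318847656, 87.98826599121094), 19.715747833251953) 2145 50.12841474501158
wheel 390 [ 559.59038882 -125.60546086   83.32305174] [ 507.02856851 -167.37815093   68.06533482] [ 536.07539984 -147.35914022   75.62868011] ((534.4695434570312, -149.76986694335938), (50.29955291748047, 37.54132843017578), 20.806673049926758)
white None 0
```

View pics/c.png

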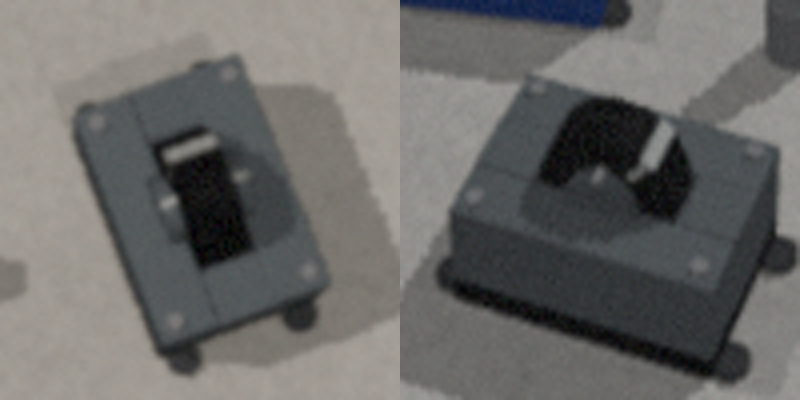

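The crop shows the white line at about (190,149) in the left panel, beyond the marks at (167,203) and (241,176), so it leans to the box's +x. I'll work out the line angle and the approach move.

```bash
cat >> h.py <<'E'
YAW=20.0;TOP=np.array([531.2,-145.2,80.])
ex=np.array([np.cos(np.radians(YAW)),np.sin(np.radians(YAW)),0]);ey=np.array([-ex[1],ex[0],0])
def line(n,p,roi,rmin=0):
    """angle (deg) of white pixels in roi by ray onto wheel cylinder"""
    c=r.get_calibration(n);f=240/np.tan(np.radians(c["fovy"]/2));A=R.from_euler("xyz",c["attitude"],degrees=True).as_matrix()
    o=c["position"]-(TOP-[0,0,30]);out=[]
    a,b,e,g=roi;q=p[a:b,e:g].astype(int);k=q.max(-1)-q.min(-1)
    for v,u in zip(*np.where((q.min(-1)>105)&(k<40))):
        d=A@np.array([(u+e-c["cx"])/f,(v+a-c["cy"])/f,1])
        ox,oz,dx,dz=o@ex,o[2],d@ex,d[2]
        B=ox*dx+oz*dz;C=ox*ox+oz*oz-900;D=B*B-C*(dx*dx+dz*dz)
        if D<0: continue
        t=(-B-D**.5)/(dx*dx+dz*dz);h=o+t*d
        if abs(h@ey)<14 and h[2]>0: out.append([np.degrees(np.arctan2(h@ex,h[2])),h@ey])
    return np.array(out)
def tool(dw):
    s=r.sense();M=R.from_euler("xyz",s["tcp_rot"],degrees=True).as_matrix();return M.T@np.array(dw)
E
python3 - <<'E'
from h import *
for n,roi in(("top",(170,270,340,410)),("scene",(265,340,250,350))):
    a=line(n,np.load(f"pics/{n}0.npz")["p"],roi);print(n,len(a),a.mean(0) if len(a) else 0,np.median(a,0),np.percentile(a[:,0],[10,90]))
s=r.sense();M=R.from_euler("xyz",s["tcp_rot"],degrees=True).as_matrix();print(M.round(3))
print("ty yaw",np.degrees(np.arctan2(M[1,1],M[0,1])))
print(tool(TOP+ex*8+[0,0,70]-s["tool_pos"]))
E
```

```text
top 31 [41.03619903 -0.30343899] [40.89966849 -0.54948334] [35.83816364 46.63795771]
scene 45 [37.22556684  3.34381154] [40.57653036  3.68656319] [23.31309518 46.35025675]
[[-0.001  0.239  0.971]
 [-0.002  0.971 -0.239]
 [-1.    -0.002 -0.   ]]
ty yaw 76.14557323663627
[  55.49970502 -608.67221697  557.23574327]
```

Both views put the line at about +40°, so two clicks. The rim has to travel about 21 mm. I'm moving above the wheel with the fingers shut and turning to line up with the axle.

>>> {"method": "move_arm", "body": {
  "deltas": [
    [[0, -100, 90], -5],
    [[0, -200, 180], -10],
    [[0, -300, 270], -17],
    [[0, -400, 360], -25],
    [[10, -500, 450], -34],
    [[20, -560, 510], -34],
    [[40, -609, 557], -34],
    [[50, -609, 557], -34],
    [[50, -609, 557], -34],
    [[50, -609, 557], -34],
    [[50, -609, 557], -34],
    [[50, -609, 557], -34]
  ],
  "jaw": -1,
  "squeeze": 20
}}

```text
time: 1.6
tool_pos: [499.3, -72.8, 163.6]
tcp_rot: [-131.6, 89.9, -111.4]
ft_force: [0.9, 0.4, 0.0]
finger_gap: 0.2
```

>>> {"method": "move_arm", "body": {
  "deltas": [
    [[10, -50, 8], 0],
    [[30, -79, 13], 0],
    [[50, -79, 13], 0],
    [[58, -79, 13], 0],
    [[58, -79, 13], 0]
  ]
}}

```text
time: 2.22
tool_pos: [537.8, -141.3, 104.9]
tcp_rot: [174.9, 89.9, -164.9]
ft_force: [0.6, 0.2, 0.3]
finger_gap: 0.2
```

Run:
```python
from h import *
s=r.sense();print(s["time"],s["tool_pos"],s["tcp_rot"],s["ft_force"]); d=s["tool_pos"]-TOP;print("rel",d@ex,d@ey,d[2])
p=r.snapshot("wrist")[0];cv2.imwrite("pics/w1.png",p[:,:,::-1])
```

```text
2.225 [ 537.75635651 -141.30513797  104.9153235 ] [ 174.87348414   89.87148408 -164.93817638] [0.62167926 0.15612978 0.30451467]
rel 7.493081104190331 1.4175671131592948 24.915323504713726
```

View pics/w1.png

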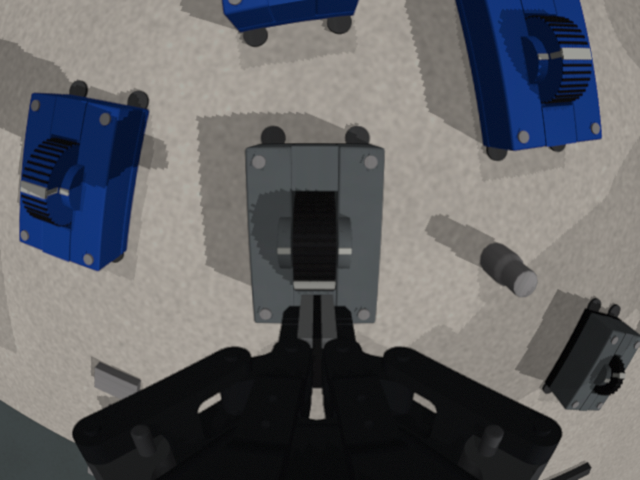

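The wrist view shows the shut fingers (317,300) lined up with the wide wheel (315,240), with the line at (315,285). Descending to touch.

>>> {"method": "move_arm", "body": {
  "deltas": [
    [[12, 0, 0], 0],
    [[20, 0, 0], 0],
    [[23, 0, 0], 0],
    [[24, 0, 0], 0],
    [[24, 0, 0], 0]
  ]
}}

```text
time: 2.9
tool_pos: [538.5, -141.7, 82.0]
tcp_rot: [-128.5, 89.9, -108.3]
ft_force: [-0.6, 0.2, -0.7]
finger_gap: -0.4
```

>>> {"method": "move_arm", "body": {
  "deltas": [
    [[1, 0, 0], 0],
    [[2, 0, 0], 0],
    [[2, 0, 0], 0]
  ]
}}

```text
time: 3.28
tool_pos: [538.5, -141.7, 80.0]
tcp_rot: [-132.3, 89.9, -112.1]
ft_force: [0.7, -0.1, 0.9]
finger_gap: 0.1
```

>>> {"method": "move_arm", "body": {
  "deltas": [
    [[0.5, 0, 0], 0],
    [[1, 0, 0], 0],
    [[1, 0, 0], 0]
  ]
}}

```text
time: 3.65
tool_pos: [538.5, -141.6, 78.9]
tcp_rot: [-137.8, 89.9, -117.6]
ft_force: [-0.2, 0.4, 0.3]
finger_gap: 0.5
```

>>> {"method": "move_arm", "body": {
  "deltas": [
    [[0.7, 0, 0], 0],
    [[1.5, 0, 0], 0],
    [[1.5, 0, 0], 0]
  ]
}}

```text
time: 4.03
tool_pos: [538.4, -141.6, 77.3]
tcp_rot: [-144.7, 89.9, -124.5]
ft_force: [0.3, -0.1, -0.2]
finger_gap: 0.2
```

>>> {"method": "move_arm", "body": {
  "deltas": [
    [[0.7, 0, 0], 0],
    [[1.5, 0, 0], 0],
    [[1.5, 0, 0], 0]
  ]
}}

```text
time: 4.4
tool_pos: [538.3, -141.6, 75.7]
tcp_rot: [-153.2, 89.9, -133.0]
ft_force: [0.2, 0.1, 0.3]
finger_gap: -0.1
```

Run:
```python
from h import *
q=r.snapshot("scene")[0][215:345,235:365,::-1];w=r.snapshot("wrist")[0][150:350,220:420,::-1]
cv2.imwrite("pics/c2.png",np.hstack([cv2.resize(x,(400,400),interpolation=2) for x in(q,w)]))
```

```text
(no output)
```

View pics/c2.png

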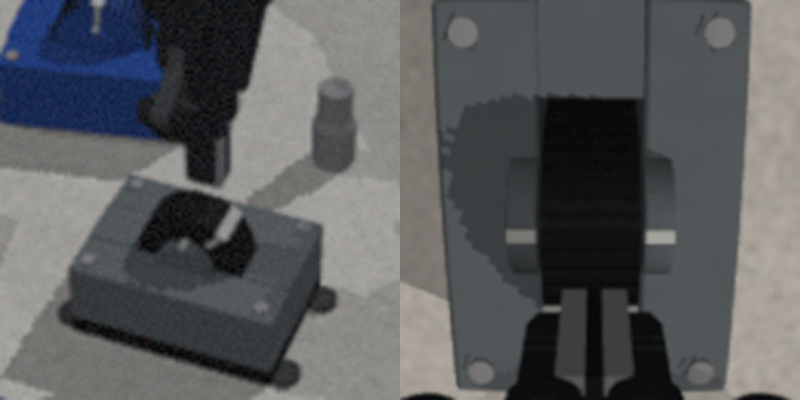

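Run:
```python
from h import *
c=r.get_calibration("scene");f=240/np.tan(np.radians(c["fovy"]/2));A=R.from_euler("xyz",c["attitude"],degrees=True).as_matrix()
s=r.sense();T=s["tool_pos"];print(s["time"],T,s["ft_force"])
def pr(X):
    q=A.T@(np.array(X)-c["position"]);return np.array([q[0]/q[2]*f+c["cx"],q[1]/q[2]*f+c["cy"]])
def crop(X): return (pr(X)-[235,215])*400/130
for nm,X in dict(tcp=T,tcp20=T+[0,0,20],top=TOP,tcpxm=T-11*ex,tcpxp=T+11*ex).items(): print(nm,pr(X),crop(X))
p,d=r.snapshot("scene");P=cloud("scene",d)
m=np.zeros((480,640),bool);m[245:290,285:318]=1
print([ (v,P[v,302].round(0)) for v in range(255,285,3)])
print([ (v,P[v,309-7].round(0)) for v in (268,270,272,274,276)],d[270,295:312])
```

```text
4.5 [ 538.36431758 -141.59698388   75.76328707] [0.19637722 0.54507956 0.47314475]
tcp [302.20259655 284.25662404] [206.77722016 213.09730475]
tcp20 [302.04995376 275.39573611] [206.30755002 185.83303417]
top [297.56946952 281.5861395 ] [192.52144469 204.88042923]
tcpxm [296.16279225 282.65094964] [188.19320691 208.15676812]
tcpxp [308.27788177 285.871731  ] [225.47040543 218.06686462]
[(255, array([ 550., -153.,  153.])), (258, array([ 559., -163.,  159.])), (261, array([ 559., -163.,  152.])), (264, array([ 559., -164.,  147.])), (267, array([ 549., -153.,  128.])), (270, array([ 548., -152.,  121.])), (273, array([ 549., -153.,  115.])), (276, array([467., -65.,  -0.])), (279, array([ 533., -136.,   81.])), (282, array([ 536., -139.,   78.]))]
[(268, array([ 549., -153.,  126.])), (270, array([ 548., -152.,  121.])), (272, array([ 548., -152.,  116.])), (274, array([ 548., -152.,  111.])), (276, array([467., -65.,  -0.]))] [ 993.6486   994.09186  991.2896   994.2729   997.2414   987.47754
  985.1724   988.1219   987.1617   995.7871   998.5572   993.4984
  998.1429  1002.62787 1008.6381  1172.5012  1170.5157 ]
```

In the scene depth the fingertip ends near z≈108, while the reported TCP z is 76. No contact force has appeared, so the tips really are about 25–30 mm higher than the readout. I'll keep descending cautiously.

>>> {"method": "move_arm", "body": {
  "deltas": [
    [[5, 0, 0], 0],
    [[10, 0, 0], 0],
    [[10, 0, 0], 0]
  ]
}}

```text
time: 4.92
tool_pos: [537.8, -141.4, 64.9]
tcp_rot: [175.6, 89.9, -164.2]
ft_force: [0.6, 0.8, -0.3]
finger_gap: -0.2
```

Run:
```python
from h import *
s=r.sense();print(s["tool_pos"],s["ft_force"],s["joint_pos"])
p,d=r.snapshot("scene");P=cloud("scene",d)
for u in(298,302,306): print(u,[(v,*P[v,u].round(0)) for v in range(270,288,2)])
q=p[215:345,235:365,::-1];t=r.snapshot("top")[0][165:265,325:425,::-1]
cv2.imwrite("pics/c3.png",np.hstack([cv2.resize(x,(400,400),interpolation=2) for x in(q,t)]))
```

```text
[ 537.75264134 -141.41997944   64.90892326] [ 0.55957285  0.80946455 -0.32009436] [-1.99650008e+01  7.27676886e+00  1.00624348e+02 -7.81557757e-02
  7.22021774e+01 -1.30127500e+02]
298 [(270, np.float64(543.0), np.float64(-156.0), np.float64(120.0)), (272, np.float64(542.0), np.float64(-155.0), np.float64(115.0)), (274, np.float64(539.0), np.float64(-152.0), np.float64(107.0)), (276, np.float64(540.0), np.float64(-153.0), np.float64(103.0)), (278, np.float64(541.0), np.float64(-154.0), np.float64(100.0)), (280, np.float64(530.0), np.float64(-143.0), np.float64(81.0)), (282, np.float64(534.0), np.float64(-148.0), np.float64(83.0)), (284, np.float64(534.0), np.float64(-147.0), np.float64(78.0)), (286, np.float64(538.0), np.float64(-152.0), np.float64(79.0))]
302 [(270, np.float64(549.0), np.float64(-153.0), np.float64(121.0)), (272, np.float64(548.0), np.float64(-152.0), np.float64(116.0)), (274, np.float64(548.0), np.float64(-152.0), np.float64(111.0)), (276, np.float64(547.0), np.float64(-151.0), np.float64(106.0)), (278, np.float64(546.0), np.float64(-150.0), np.float64(101.0)), (280, np.float64(542.0), np.float64(-146.0), np.float64(91.0)), (282, np.float64(537.0), np.float64(-140.0), np.float64(79.0)), (284, np.float64(541.0), np.float64(-145.0), np.float64(80.0)), (286, np.float64(543.0), np.float64(-147.0), np.float64(78.0))]
306 [(270, np.float64(549.0), np.float64(-143.0), np.float64(115.0)), (272, np.float64(551.0), np.float64(-145.0), np.float64(113.0)), (274, np.float64(552.0), np.float64(-147.0), np.float64(110.0)), (276, np.float64(549.0), np.float64(-143.0), np.float64(101.0)), (278, np.float64(549.0), np.float64(-144.0), np.float64(98.0)), (280, np.float64(549.0), np.float64(-143.0), np.float64(93.0)), (282, np.float64(540.0), np.float64(-134.0), np.float64(77.0)), (284, np.float64(545.0), np.float64(-139.0), np.float64(79.0)), (286, np.float64(546.0), np.float64(-141.0), np.float64(76.0))]
```

View pics/c3.png

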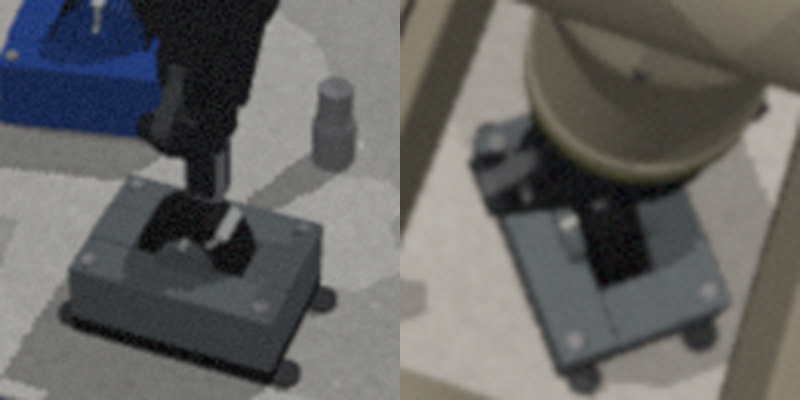

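The tip still stands clear of the wheel, at about (210,197) in the left panel (z≈93 by depth). The readout offset is therefore about 28 mm, and contact should come at a reported z near 51.

>>> {"method": "move_arm", "body": {
  "deltas": [
    [[5, 0, 0], 0],
    [[10, 0, 0], 0],
    [[10, 0, 0], 0]
  ]
}}

```text
time: 5.4
tool_pos: [537.6, -141.4, 54.8]
tcp_rot: [172.5, 89.9, -167.3]
ft_force: [-1.1, 0.5, 0.5]
finger_gap: -0.0
```

>>> {"method": "move_arm", "body": {
  "deltas": [
    [[1, 0, 0], 0],
    [[2, 0, 0], 0],
    [[2, 0, 0], 0]
  ]
}}

```text
time: 5.78
tool_pos: [538.1, -141.4, 53.6]
tcp_rot: [-177.1, 89.9, -157.0]
ft_force: [-1.6, 1.5, 5.7]
finger_gap: 0.0
```

Contact, about 5.7 N. Drawing towards −x while keeping the press on.

>>> {"method": "move_arm", "body": {
  "deltas": [
    [[1, 0, -2], 0],
    [[1, 0, -4], 0],
    [[1, 0, -6], 0],
    [[1, 0, -8], 0],
    [[1, 0, -10], 0],
    [[1, 0, -12], 0],
    [[1, 0, -12], 0]
  ]
}}

```text
time: 6.65
tool_pos: [527.5, -145.3, 53.7]
tcp_rot: [-99.0, 90.0, -78.8]
ft_force: [-1.6, 2.5, 5.3]
finger_gap: -0.0
```

Run:
```python
from h import *
s=r.sense();T=s["tool_pos"]-TOP;print(T@ex,T@ey,T[2],s["ft_force"])
p=r.snapshot("scene")[0];np.save("pics/s4.npy",p)
a=line("scene",p,(265,340,250,350));print(len(a),np.sort(a[:,0]).round()) if len(a) else print(0)
```

```text
-3.4834623793901645 1.1433219442307245 -26.331712652209404 [-1.59109264  2.47289435  5.33246572]
46 [12. 13. 14. 14. 15. 15. 15. 15. 16. 16. 16. 16. 17. 17. 17. 17. 18. 18.
 18. 19. 19. 20. 20. 20. 20. 21. 21. 21. 21. 22. 22. 22. 23. 23. 23. 23.
 24. 24. 24. 25. 25. 26. 26. 26. 26. 27.]
```

The line is now at about 20°, so one click is done. I'll lift, go back 11 mm and press again.

>>> {"method": "move_arm", "body": {
  "deltas": [
    [[-4, 0, 0], 0],
    [[-8, 0, 0], 0],
    [[-8, 0, 6], 0],
    [[-8, 0, 11], 0],
    [[-4, 0, 11], 0],
    [[0, 0, 11], 0],
    [[1, 0, 11], 0],
    [[1, 0, 11], 0]
  ]
}}

```text
time: 7.7
tool_pos: [538.6, -141.3, 53.6]
tcp_rot: [-26.3, 89.9, -6.1]
ft_force: [-0.8, 3.3, 8.5]
finger_gap: 0.0
```

>>> {"method": "move_arm", "body": {
  "deltas": [
    [[0.8, 0, -2], 0],
    [[0.8, 0, -4], 0],
    [[0.8, 0, -6], 0],
    [[0.8, 0, -8], 0],
    [[0.8, 0, -10], 0],
    [[0.8, 0, -11.5], 0],
    [[0.8, 0, -11.5], 0]
  ]
}}

```text
time: 8.57
tool_pos: [528.4, -145.0, 53.6]
tcp_rot: [-15.9, 89.8, 4.3]
ft_force: [-1.9, 3.1, 7.6]
finger_gap: -0.2
```

Run:
```python
from h import *
s=r.sense();T=s["tool_pos"]-TOP;print(T@ex,T@ey,T[2],s["ft_force"])
p=r.snapshot("scene")[0]
a=line("scene",p,(265,340,250,350));print(len(a),np.sort(a[:,0]).round()) if len(a) else print(0)
```

```text
-2.593831628150292 1.1620350467408875 -26.412794876830127 [-1.91392483  3.10521256  7.58972963]
1 [15.]
```

Lifting straight off, then a clear look.

>>> {"method": "move_arm", "body": {
  "deltas": [
    [[-5, 0, 0], 0],
    [[-20, 0, 0], 0],
    [[-60, 0, 0], 0],
    [[-100, 0, 0], 0],
    [[-120, 0, -60], 0],
    [[-120, 0, -100], 0],
    [[-120, 0, -120], 0],
    [[-120, 0, -120], 0]
  ]
}}

```text
time: 9.62
tool_pos: [414.9, -187.1, 174.2]
tcp_rot: [-30.2, 89.8, -10.1]
ft_force: [0.1, -1.1, -0.2]
finger_gap: -0.1
```

Run:
```python
from h import *
s=r.sense();print(s["time"],s["tool_pos"],s["ft_force"])
q=[]
for n,roi in(("top",(170,270,340,410)),("scene",(265,340,250,350))):
    p=r.snapshot(n)[0];a=line(n,p,roi);print(n,len(a),np.median(a,0) if len(a) else 0,np.percentile(a[:,0],[10,90]) if len(a) else 0)
    q.append(p[170:270,325:425,::-1] if n=="top" else p[255:345,245:345,::-1])
q[0]=r.snapshot("wrist")[0][:,:,::-1]
cv2.imwrite("pics/c5.png",np.hstack([cv2.resize(q[0],(400,400)),cv2.resize(q[1],(400,400),interpolation=2)]))
```

```text
9.625 [ 414.86981781 -187.10809183  174.24039952] [ 0.05317627 -1.05045451 -0.16272721]
top 51 [-0.59304465  0.34868596] [-5.29085385  4.50860161]
scene 41 [0.75843285 2.26283153] [-4.68653338  5.48515136]
```

View pics/c5.png

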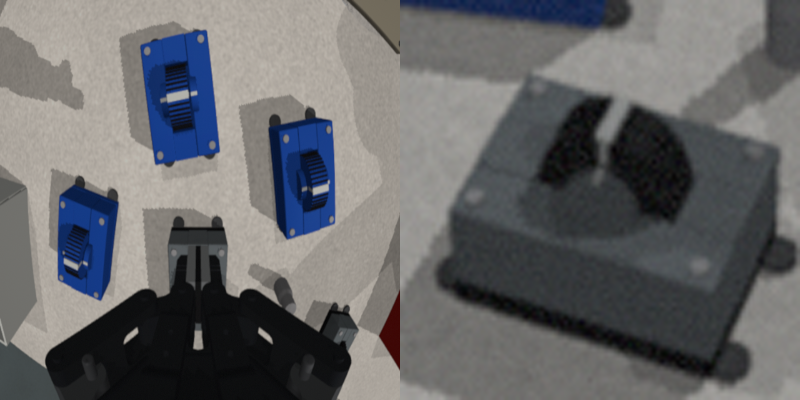

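The line runs from (617,105) to (600,180), in line with the boss marks. Both views measure it at 0° ± 1°. The arm is clear and the socket is still standing.

```bash
python3 -c "
from bench import r
r.hand_in()"
```

```text
the job is handed in; nothing more can be done
```

The speed wheel's white line is back at the top, and I handed the job in at about 10 s. I rolled it there from about +40° (two clicks), in two fingertip strokes of about 11 mm each at 5–9 N. The shut gripper was lifted off between the strokes.

**Last checks:** After the fingers were clear, the top camera measured the line at −0.6° and the scene camera at +0.8°. The picture shows it in line with the boss marks. The arm had moved about 120 mm up and back, with a wrist force of about 1 N, which is within its usual noise. The socket is standing in the last wrist picture. I never moved near the lamp wheel or the socket, but I did not re-measure their positions.

**One disagreement:** The fingertips touched the wheel at a reported TCP height of about 54 mm, not the expected 80 mm. The scene depth also showed the tips about 28 mm above the reported TCP. I therefore relied on contact force and the cameras for height instead of the readout.

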